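Seat the die plate on the tile press

ROBOT

A 6-joint arm with a two-finger parallel gripper is mounted at the origin on the work surface. World frame = base frame: x ahead of the robot, y to its left, z up, the work surface at z = 0. Lengths are in m, angles in rad, forces in N, time in s.
With the tool pointing down it reaches from about 0.3 to 0.95 m from the base axis. Payload 3.1 kg.
Tool frame: the origin (TCP) lies on the mounting face of the last link; the fingertips stand 173 mm ahead of it and the grasp point (between the pads) lies ahead of it (pinch_z is the z of the grasp point in the tool frame, in m); z points along the fingers, x is the direction in which the jaws open and shut, and the axes are right-handed (so a half turn about z gives the same grasp; the last joint's range is limited). The gripper opens to 85 mm and grips with 20 to 120 N. Pads are 22 mm wide; open, the fingers measure 114 mm over their backs; the gripper's body (76 mm by 85 mm) begins 54 mm behind the grasp point. The pads swing forward as they close: fully open they stand 13 mm farther back than shut.
Start: joints at [-1.212, 0.308, 1.634, -0, 1.2, -0.07], TCP at [0.26, -0.568, 0.405] pointing down, gripper open.
Joint ranges: [-3.06, 3.06], [-0.79, 1.96], [0.05, 2.63], [-1.19, 4.34], [0.05, 2.64], [-2.94, 2.94]. Speed limits (rad/s): [2.79, 2.79, 3.14, 3.14, 3.14, 3.14].

INTERFACE

Orientations are given as [roll, pitch, yaw] about the fixed x, y, z axes, in that order (R = Rz(yaw) Ry(pitch) Rx(roll)).
In Python, from plant import sense, get_image, close_job, pinch_z gives the robot as it stands.
- The arm moves only by the tool arm_command, never from a script. Its argument "motion" is a list that holds one entry, the list of rows, each a list of 6 numbers: the shift along the tool's x, y, z in m, then the turn, a rotation vector about the tool's x, y, z in rad. In form: [[[tx, ty, tz, ax, ay, az], ...]]. A call has 1 to 12 rows; each row is the pose to reach, as a shift and turn from the pose measured when the call began, along the tool's axes at that moment; what a row does not reach only later rows make up. A row lasts 1/8 s, in which the tool goes at most 62.5 mm and 10.7 degrees, less where a joint would pass 70% of its speed; a pose out of reach is approached as far as the arm can. A call with a gripper value outside its range is refused whole. "grip" is the opening, from -1 (shut) to 1 (fully open), set as the call begins (left out, the last holds). The fingers move at their own pace and stop on an object; "newtons" is the grip in N (left out, the last holds). Time passes only in rows, so rows that repeat a pose let the fingers close. It gives the time, the measured TCP pose, the force and the opening at its end, in the units of the state.
- sense(): the state, without advancing time (a new reading comes with each control period).
- get_image(name): name is "scene" or "top" or "wrist"; returns a dict with "frame" (400x640x3 uint8, blue, green, red), "range_z" (400x640 float32, m along the optical axis (not along the pixel's ray), 0 where there is no reading), "camera_matrix" (3x3 intrinsics, pixels), "extrinsics" (4x4, takes a point from world to camera coordinates); the wrist camera has in their place "tool_from_camera" (4x4, takes a point from camera to tool coordinates, whose origin is the TCP and whose axes are the tool frame's). Camera axes: x right, y down, z forward; pixel columns grow to the right and rows downward; lengths in m; the calibration is good to about 2 mm. A picture is of the moment at which its call begins: read the wrist's pose just before it.
- close_job(): hands the job in, once; it reports no verdict.
The state is a dict: "time": time; "qpos": joint angles; "joint_velocities": joint speeds; "tau": joint torques, N m; "tool_pos": TCP position; "tcp_rot": TCP orientation; "force": force on the tool from outside, world axes, zero at the start; "moment": the same for the moment, N m; "finger_gap": finger opening in m.
Only numpy, scipy, OpenCV 4.12 (cv2) and the standard library are available. Lean on these libraries where they do the work, as an engineer would, in place of code of your own. Each camera call takes 0.05 s, during which the arm holds its last target.

TASK

On the tile press, slide the pallet with the clay tile out of the middle place onto the green parking place, slide the die plate into the middle place, then on forward under the head until the hole in it finds the locating pin and the plate drops down flat on the bed. Slide them along the bed rather than lifting them, do not force the plate against the press, leave the bowl, cup and clay house alone, and let go of everything at the end.

Things in the scene. Friction and masses are not known exactly. Their poses are not given: they have to be found in the camera images.
- press: Fixed tile press; origin at table height under the centre of its bed, z up. Its open side, press -x, faces away from the robot (press yaw near 180 degrees). Dark bed, top 12 mm above the table, inside grey rails 10 mm high: open part x -84 to 84, y -147 to 147 mm holds three places side by side (centres y -98, 0, 98 mm). All points on it have its axes.
- channel (a point): On the bed's top, in the middle of the flared mouth (press x = 96, y = 0 mm) of a channel 94 mm wide that leads on from the middle place in +x to press x = 190 mm. On its centre line stands a brass pin, 12 mm across, 7 mm high, top bevelled, clamped somewhere along a slot: its centre 0 to 16 mm beyond this point. Where exactly is not measured: feel or look for it.
- guard (a point): Middle of the lower edge of the yellow guard (press x = 29 mm, 75 mm above the table). Guard 150 mm wide, leaning 20 degrees to -x: top edge at press x = -6 mm, 170 mm up. Green head behind it (underside 80 mm up). With the die plate home, its grip is so near the guard that an upright gripper does not fit: lean its body back to -x by 35 to 45 degrees, closing along y.
- column (a point): Foot, on the bed's top, of the left one of two green columns, 50 (x) x 34 (y) mm, reaching 185 mm above the table, that carry the head; the other is its mirror image at negative press y. The arms from columns to head run at 135 to 185 mm up, press x 38 to 150 mm; a black knob on the head reaches 205 mm.
- die_plate: Loose aluminium plate, 160 (x) x 90 x 8 mm, 0.3 to 0.6 kg, starting in a side place; origin at the centre of its underside, axes within 1 degree of the press's. Hole 17 mm across at x = 45, y = 0 mm. The front (+x) 20 mm are bent up 22 degrees like a sledge: pushed forward it climbs the pin and rides with its front up to 7 mm raised until the hole meets the pin.
- die_grip (a point): Centre of the blue grip block on the die plate's -x end (plate x = -60 mm, 28 mm above the underside): 30 long (x), 16 thick (y), 40 mm high. Sliding takes 2 to 8 N, climbing the pin up to 15 N. Pushed from behind (at this block) the riding plate drops over the pin by itself and then stops hard against it; held tightly it may stay up and pass over, held lightly the grip may slip.
- pallet: Loose plywood pallet, 150 (x) x 90 (y) x 8 mm, 0.3 to 0.5 kg, with a terracotta tile (85 x 80 x 12 mm, raised house pattern) on its +x half; origin at the centre of its underside, axes within 1 degree of the press's. It starts in the middle place.
- pallet_grip (a point): Centre of the orange grip block on the pallet's -x end (pallet x = -55 mm, 28 mm above the underside): 30 long (x), 16 thick (y), 40 mm high.
- park: Green sheet flush in the bed, 150 x 84 mm, marking the parking place: whichever side place does not hold the die plate. Origin at its centre, on the bed's top.
- bowl: White bowl on the table beside the press, 100 mm across, 60 mm high; origin under its centre. Bystander.
- cup: Beige cup on the table beside the press, 70 mm across, 75 mm high; origin under its centre. Bystander.
- house: Small clay house on the table beside the press, 75 x 64 mm, 77 mm high; origin under its centre. Bystander.
Mind the look-alikes: they are no part of the job. Of the things that look like the die_plate, the smallest one is meant.

How it is judged:
On the way:
1. the pallet stands on the green parking place and the die plate has not yet gone forward (horizontal distance between pallet and park below 0.03 m and x of die_plate in the frame of press below 0.03 m), for 0.1 s.
At the end, for the whole second after the job is handed in: The die plate lies flat on the bed (within 1.8 mm, 0.02 rad) in the channel with its hole down over the pin (its origin at x 45 to 74 mm and y within 6 mm in the press's frame), the pallet lies flat with its origin within 30 mm of the centre of the green parking place, both at rest (x of die_plate in the frame of press between 0.045 and 0.074 m and y of die_plate in the frame of press between -0.006 and 0.006 m and z of die_plate in the frame of press between 0.01 and 0.0138 m and angle between die_plate's own z axis and vertical below 0.02 rad and horizontal distance between pallet and park below 0.03 m and angle between pallet's own z axis and vertical below 0.03 rad and z of pallet in the frame of press below 0.015 m and linear speed of each of die_plate, pallet below 0.01 m/s); the robot touches nothing.
It fails at once if the die plate or the pallet is lifted more than 20 mm off the bed (z of any of die_plate, pallet in the frame of press above 0.032 m).
It fails at once if the die plate is forced against the press with more than 45 N (contact force between die_plate and press above 45 N).
It fails at once if the bowl, cup or house is moved more than 30 mm (distance of any of bowl, cup, house from where it was at the start of the episode above 0.03 m).
It also fails if it takes over 58 s, if anything falls off the work surface, if the arm or the gripper's body presses on something with over 40 N, if the wrist force passes 120 N, or if a joint passes its speed limit or range.

## Working session

There is one attempt and no reset: what is moved stays moved. The work goes in short steps, Python scripts to look and compute and a tool call to move; the robot and the scene stay as the last step left them, time stands still between calls to the robot, and variables do not carry over. Pictures are saved under pics/ and viewed, and the job is handed in when it is done.

Besides the shell and the picture viewer there is one more tool, called after "Request:" as name([rows], argument=value, ...), one row to a line, values as JSON. arm_command: Moves the arm, as the interface text tells. Its arguments: {"type":"object","properties":{"motion":{"type":"array"},"grip":{"type":"number"},"newtons":{"type":"number"}},"required":["motion"]}

```bash
ls; mkdir -p pics; cat > look.py <<'E'
import cv2,sys,numpy as np,pickle
from plant import sense,get_image
def snap(n,tag):
    s=sense(); im=get_image(n); pickle.dump((s,im),open(f'pics/{tag}.pkl','wb')); cv2.imwrite(f'pics/{tag}.png',im['frame']); return s,im
E
python3 - <<'E'
from look import *
from plant import pinch_z
print(pinch_z)
s,_=snap('scene','s0');snap('top','t0')
print(s)
E
```

```text
pics
0.1547
{'time': 0.0, 'qpos': array([-1.21172194e+00,  3.09026283e-01,  1.63520010e+00, -1.52602109e-05,
        1.19967296e+00, -6.97295434e-02]), 'joint_velocities': array([ 0.00124626, -0.00035069,  0.00079903,  0.00070558, -0.00045714,
       -0.00171737]), 'tau': array([-5.61322740e-04, -4.15254235e+01, -2.76666409e+01, -8.03217358e-05,
        1.00038687e-02,  2.47261774e-06]), 'tool_pos': array([ 0.25967219, -0.56803801,  0.4034269 ]), 'tcp_rot': array([-3.14144611e+00,  2.30207217e-03, -1.14198668e+00]), 'force': array([-0.18149765,  0.55798036, -0.098911  ]), 'moment': array([ 0.02888434, -0.07470125,  0.05360744]), 'finger_gap': 0.08542519474152825}
```

View pics/s0.png

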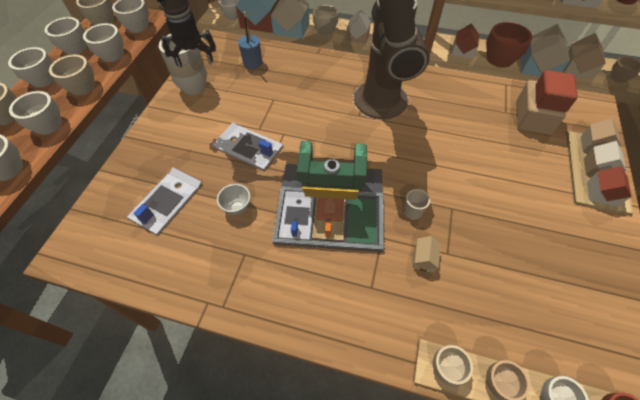

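View pics/t0.png

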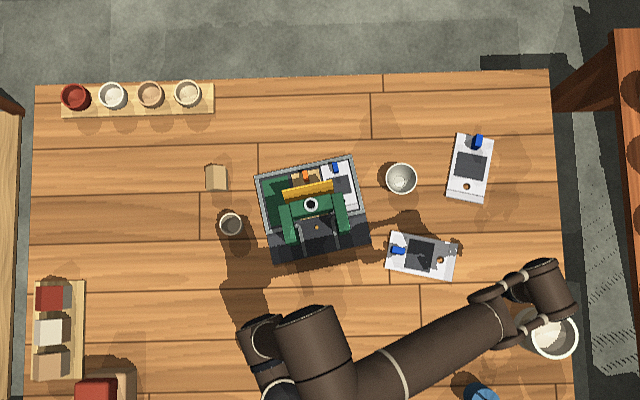

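```bash
cat >> look.py <<'E'
def load(tag): return pickle.load(open(f'pics/{tag}.pkl','rb'))
def T_wc(s,im):
    if 'extrinsics' in im: return np.linalg.inv(im['extrinsics'])
    from scipy.spatial.transform import Rotation as R
    T=np.eye(4);T[:3,:3]=R.from_euler('xyz',s['tcp_rot']).as_matrix();T[:3,3]=s['tool_pos']
    return T@im['tool_from_camera']
def cloud(s,im):
    K=im['camera_matrix'];z=im['range_z'].astype(float);v,u=np.mgrid[:z.shape[0],:z.shape[1]]
    p=np.stack([(u-K[0,2])/K[0,0]*z,(v-K[1,2])/K[1,1]*z,z],-1)
    T=T_wc(s,im);return p@T[:3,:3].T+T[:3,3]
def ray(s,im,uv,h):
    K=im['camera_matrix'];T=T_wc(s,im)
    d=T[:3,:3]@np.array([(uv[0]-K[0,2])/K[0,0],(uv[1]-K[1,2])/K[1,1],1]);o=T[:3,3]
    return o+d*(h-o[2])/d[2]
def proj(s,im,P):
    K=im['camera_matrix'];T=np.linalg.inv(T_wc(s,im));c=T[:3,:3]@np.asarray(P)+T[:3,3];q=K@c;return q[:2]/q[2]
def crop(im,b,f,tag):
    u0,v0,u1,v1=b;c=cv2.resize(im['frame'][v0:v1,u0:u1],None,fx=f,fy=f,interpolation=cv2.INTER_CUBIC);cv2.imwrite(f'pics/{tag}.png',c)
E
python3 - <<'E'
from look import *
for t in('s0','t0'):
    s,im=load(t);P=cloud(s,im);hsv=cv2.cvtColor(im['frame'],cv2.COLOR_BGR2HSV)
    print(t,T_wc(s,im)[:3,3])
    for n,lo,hi,h in(('green',(60,80,30),(90,255,110),.012),('blue',(105,150,60),(130,255,255),.06),('orange',(5,170,150),(16,255,255),.06),('yellow',(20,160,120),(30,255,255),.12)):
        m=cv2.inRange(hsv,lo,hi);k,l,st,c=cv2.connectedComponentsWithStats(m)
        for i in range(1,k):
            if st[i,4]>20:
                p=P[l==i];print(n,c[i].round(),st[i,4],np.median(p,0).round(3),np.ptp(p,0).round(3), 'zmax',p[:,2].max().round(3))
s,im=load('t0');crop(im,(240,145,400,275),5,'t0c')
s,im=load('s0');crop(im,(265,130,405,260),5,'s0c')
E
```

```text
s0 [1.08980195 0.07435688 0.99532006]
green [360. 169.] 64 [0.483 0.016 0.186] [0.058 0.036 0.007] zmax 0.189
green [345. 173.] 25 [ 0.507 -0.026  0.186] [0.027 0.037 0.007] zmax 0.189
green [357. 203.] 51 [0.483 0.017 0.013] [0.03  0.039 0.008] zmax 0.019
blue [265. 143.] 38 [ 0.368 -0.321  0.064] [0.023 0.033 0.007] zmax 0.068
blue [140. 209.] 52 [ 0.7   -0.586  0.064] [0.034 0.025 0.009] zmax 0.067
blue [294. 226.] 29 [ 0.632 -0.138  0.061] [0.025 0.013 0.007] zmax 0.064
orange [328. 226.] 48 [ 0.608 -0.044  0.06 ] [0.028 0.017 0.009] zmax 0.063
yellow [331. 189.] 138 [ 0.552 -0.053  0.171] [0.649 0.223 0.979] zmax 0.995
t0 [ 0.3107707  -0.11868945  1.65044551]
green [276. 201.] 649 [0.534 0.048 0.012] [0.294 0.202 1.649] zmax 1.65
green [326. 210.] 453 [ 0.479 -0.134  0.183] [0.245 0.163 1.644] zmax 1.65
green [295. 240.] 81 [ 0.394 -0.02   0.128] [0.124 0.122 1.629] zmax 1.65
green [343. 232.] 43 [ 0.42  -0.161  0.141] [0.005 0.028 0.155] zmax 0.186
blue [478. 141.] 89 [ 0.697 -0.589  0.064] [0.042 0.025 0.047] zmax 0.076
blue [335. 167.] 52 [ 0.629 -0.142  0.059] [0.344 0.033 1.638] zmax 1.65
blue [398. 250.] 88 [ 0.366 -0.326  0.063] [0.027 0.037 0.065] zmax 0.07
orange [305. 174.] 40 [ 0.609 -0.048  0.06 ] [0.034 0.016 0.048] zmax 0.065
orange [ 60. 297.] 55 [0.254 0.701 0.07 ] [0.066 0.019 0.023] zmax 0.086
orange [ 92. 389.] 26 [0.    0.551 0.168] [0.322 0.687 1.49 ] zmax 1.65
yellow [305. 188.] 282 [ 0.548 -0.051  0.158] [0.284 0.159 1.643] zmax 1.65
```

View pics/t0c.png

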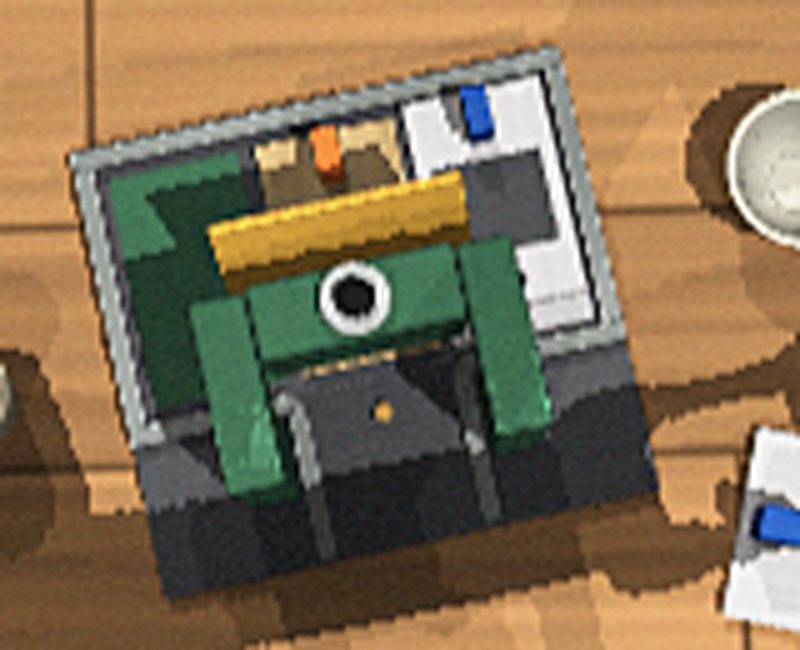

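View pics/s0c.png

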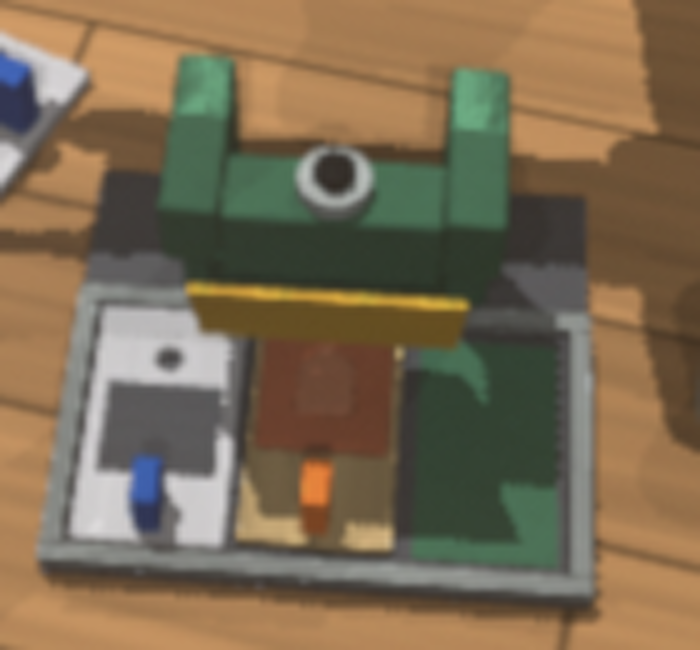

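```bash
python3 - <<'E'
from look import *
s,im=load('t0');s2,im2=load('s0')
def a(n,x,y,h): print('T',n,ray(s,im,(240+x/5-.4,145+y/5-.4),h)[:2].round(4))
def b(n,x,y,h): print('S',n,ray(s2,im2,(265+x/5-.4,130+y/5-.4),h)[:2].round(4))
a('outTL -x-y',70,157,.022);a('outTR -x+y',558,48,.022);a('outBR',625,338,.022);a('outBL',138,445,.022)
a('rearL',165,602,.012);a('rearR',658,490,.012);a('pin',383,411,.019);a('knob',355,295,.205)
b('out -x+y',38,570,.022);b('out -x-y',592,605,.022);b('out+x+y',82,288,.022);b('out+x-y',585,313,.022)
a('plate -x-y',403,100,.02);a('plate -x+y',540,72,.02);a('plate +x+y',598,322,.022)
b('plate -x+y',68,538,.02);b('plate -x-y',225,547,.02);b('hole',170,358,.02)
print(im2['camera_matrix'],im['camera_matrix'])
# size of lookalikes: white masks
P=cloud(s,im)
hsv=cv2.cvtColor(im['frame'],cv2.COLOR_BGR2HSV)
m=(np.abs(P[...,2]-.012)<.009).astype('uint8')*cv2.inRange(hsv,(0,0,150),(180,50,255))
k,l,st,c=cv2.connectedComponentsWithStats(m)
for i in range(1,k):
    if st[i,4]>60:
        r=cv2.minAreaRect((P[l==i][:,:2]*1000).astype('float32'));print('white',c[i].round(),r)
E
```

```text
T outTL -x-y [0.6146 0.117 ]
T outTR -x+y [ 0.676  -0.1959]
T outBR [ 0.4887 -0.2318]
T outBL [0.4297 0.0762]
T rearL [0.3313 0.0618]
T rearR [ 0.3931 -0.2498]
T pin [ 0.4471 -0.0783]
T knob [ 0.4972 -0.0688]
S out -x+y [ 0.6841 -0.1881]
S out -x-y [0.622  0.1215]
S out+x+y [ 0.4925 -0.2265]
S out+x-y [0.4284 0.0823]
T plate -x-y [ 0.6456 -0.0961]
T plate -x+y [ 0.6612 -0.184 ]
T plate +x+y [ 0.4993 -0.2152]
S plate -x+y [ 0.6594 -0.1787]
S plate -x-y [ 0.6409 -0.0891]
S hole [ 0.5264 -0.1579]
[[372.67641508   0.         317.90258446]
 [  0.         372.67641508 192.15779131]
 [  0.           0.           1.        ]] [[519.84927979   0.         321.57072543]
 [  0.         519.84927979 209.07477557]
 [  0.           0.           1.        ]]
white [469. 172.] ((623.34912109375, -572.36279296875), (121.2783432006836, 214.6685333251953), 76.01180267333984)
white [342. 182.] ((574.7569580078125, -154.54391479492188), (159.6591796875, 90.31082153320312), 11.506087303161621)
white [398. 180.] ((590.0791625976562, -342.836669921875), (53.67262649536133, 62.12971496582031), 43.819313049316406)
white [398. 239.] ((401.3962707519531, -336.8014221191406), (59.16603088378906, 41.440956115722656), 72.04902648925781)
white [423. 267.] ((327.70538330078125, -399.4221496582031), (213.7789306640625, 81.95516204833984), 78.32015991210938)
```

```bash
cat >> look.py <<'E'
from scipy.spatial.transform import Rotation as R
PZ=.1547
O=np.array([.551,-.057,0.]);YAW=-2.946
def setpress(o,y):
    global O,YAW;O=np.array([*o,0.]);YAW=y
def ax(): return np.array([np.cos(YAW),np.sin(YAW),0]),np.array([-np.sin(YAW),np.cos(YAW),0])
def p2w(p): x,y=ax(); return O+x*p[0]+y*p[1]+np.array([0,0,p[2]])
def w2p(w): x,y=ax(); d=np.asarray(w)-O; return np.array([d@x,d@y,d[2]])
def Rt(lean):
    px,py=ax(); z=-np.cos(lean)*np.array([0,0,1.])+np.sin(lean)*px
    return np.stack([py,np.cross(z,py),z],1)
def row(pp,lean=0.,ext=PZ):
    """pp: press point for the grasp point; returns tool-frame row"""
    s=sense();R0=R.from_euler('xyz',s['tcp_rot']).as_matrix();T=Rt(lean)
    t=p2w(pp)-T[:,2]*ext
    d=R0.T@(t-s['tool_pos']);return np.r_[d,R.from_matrix(R0.T@T).as_rotvec()].round(4)
def where(ext=PZ):
    s=sense();M=R.from_euler('xyz',s['tcp_rot']).as_matrix()
    return w2p(s['tool_pos']+M[:,2]*ext).round(4), s['force'].round(1), s['finger_gap'].round(4), s['time'],R.from_matrix(M.T@Rt(0)).as_rotvec().round(3)
E
python3 - <<'E'
from look import *
print(where(),row((-.08,0,.25)))
E
```

```text
Traceback (most recent call last):
  File "look.py", line 41, in where
    return w2p(s['tool_pos']+M[:,2]*ext).round(4), s['force'].round(1), s['finger_gap'].round(4), s['time'],R.from_matrix(M.T@Rt(0)).as_rotvec().round(3)
                                                                        ^^^^^^^^^^^^^^^^^^^^^
AttributeError: 'float' object has no attribute 'round'
```

```bash
sed -i "s/s\['finger_gap'\].round(4)/round(float(s['finger_gap']),4)/" look.py
python3 - <<'E'
from look import *
print(where(),row((-.08,0,.25)))
E
```

```text
(array([0.3851, 0.4444, 0.2488]), array([-0.1,  0.1,  0.1]), 0.0852, 0.1, array([0.   , 0.002, 0.233])) [-3.252e-01 -5.553e-01 -4.000e-04  1.000e-04  2.200e-03  2.332e-01]
```

Request:
arm_command([
  [[-0.325,-0.555,0,0,0.002,0.233],[-0.325,-0.555,0,0,0.002,0.233],[-0.325,-0.555,0,0,0.002,0.233],[-0.325,-0.555,0,0,0.002,0.233],[-0.325,-0.555,0,0,0.002,0.233],[-0.325,-0.555,0,0,0.002,0.233],[-0.325,-0.555,0,0,0.002,0.233],[-0.325,-0.555,0,0,0.002,0.233],[-0.325,-0.555,0,0,0.002,0.233],[-0.325,-0.555,0,0,0.002,0.233],[-0.325,-0.555,0,0,0.002,0.233],[-0.325,-0.555,0,0,0.002,0.233]],
], grip=1, newtons=60)

```text
time: 1.6
tool_pos: [0.6294, -0.0409, 0.4035]
tcp_rot: [3.14, 0.0, -1.373]
force: [-0.7, 0.7, 0.5]
finger_gap: 0.0852
```

```bash
python3 - <<'E'
from look import *
print(where()); s,im=snap('wrist','w1'); print(s['qpos'])
E
```

```text
(array([-0.0798, -0.0006,  0.2488]), array([-0.7,  0.7,  0.5]), 0.0852, 1.6, array([0.002, 0.   , 0.003]))
[-1.33707182e-01  3.20488346e-01  1.61993776e+00 -6.09801415e-04
  1.20284168e+00  1.23920414e+00]
```

View pics/w1.png

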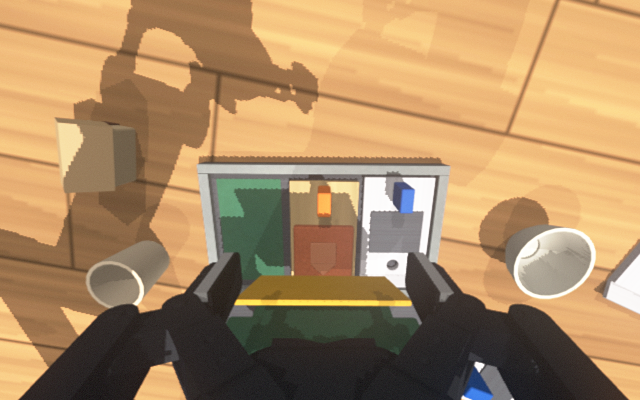

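```bash
python3 - <<'E'
from look import *
s,im=load('w1');P=cloud(s,im);hsv=cv2.cvtColor(im['frame'],cv2.COLOR_BGR2HSV)
for n,lo,hi in(('blue',(105,150,30),(130,255,255)),('orange',(5,170,100),(16,255,255))):
    m=cv2.inRange(hsv,lo,hi);m[:150]=0;m[260:]=0;k,l,st,c=cv2.connectedComponentsWithStats(m)
    for i in range(1,k):
        if st[i,4]>40:
            p=P[l==i];t=p[p[:,2]>.057];q=np.array([w2p(x) for x in t]);print(n,c[i],len(t),st[i],(q.min(0)+q.max(0))/2,np.ptp(q,0))
crop(im,(190,150,460,310),2.9,'w1c')
E
```

```text
orange [323.61142857 199.73142857] 118 [318 186  13  31 175] [-0.05824388  0.00155577  0.05922788] [0.0296101  0.01419491 0.00437486]
```

View pics/w1c.png

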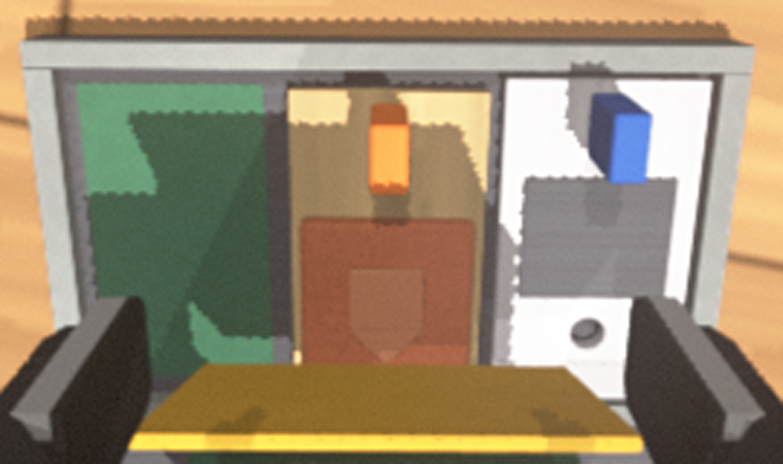

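```bash
python3 - <<'E'
from look import *
s,im=load('w1')
def a(n,x,y,h): print(n,w2p(ray(s,im,(190+x/2.9-.33,150+y/2.9-.33),h)).round(4))
a('rail out L',22,42,.022);a('rail out R',753,46,.022)
a('rail in L',55,73,.022);a('rail in R',722,75,.022)
for q in((613,112),(652,113),(645,182),(612,182)):a('blue',*q,.06)
a('pal L',290,90,.02);a('pal R',492,93,.02);a('plate L',503,76,.02);a('plate R',714,82,.02);a('hole',586,332,.02)
for q in((370,124),(409,124),(409,193),(370,193)):a('or',*q,.06)
a('parkL',80,84,.012);a('parkR',265,84,.012);a('guard L',210,365,.17);a('guard R',565,368,.17)
a('guard bL',130,450,.075);a('guard bR',643,452,.075)
E
```

```text
rail out L [-0.0991 -0.1574  0.022 ]
rail out R [-0.0982  0.1587  0.022 ]
rail in L [-0.0855 -0.1448  0.022 ]
rail in R [-0.0854  0.1469  0.022 ]
blue [-0.078   0.0898  0.06  ]
blue [-0.0776  0.1052  0.06  ]
blue [-0.0488  0.1052  0.06  ]
blue [-0.0488  0.0918  0.06  ]
pal L [-0.0778 -0.0425  0.02  ]
pal R [-0.0767  0.0469  0.02  ]
plate L [-0.0843  0.0514  0.02  ]
plate R [-0.0819  0.1446  0.02  ]
hole [0.0416 0.0973 0.02  ]
or [-0.0729 -0.0063  0.06  ]
or [-0.0729  0.0092  0.06  ]
or [-0.0438  0.0095  0.06  ]
or [-0.0438 -0.0064  0.06  ]
parkL [-0.0786 -0.1382  0.012 ]
parkR [-0.0788 -0.0547  0.012 ]
guard L [-0.0312 -0.0494  0.17  ]
guard R [-0.0306  0.051   0.17  ]
guard bL [ 0.0684 -0.1098  0.075 ]
guard bR [0.0687 0.111  0.075 ]
```

```bash
python3 - <<'E'
from look import *
print(row((-.058,.0017,.12),.35),row((-.058,.0017,.047),.35))
E
```

```text
[ 0.0012 -0.032   0.1382 -0.3479 -0.0004  0.0008] [ 0.0012 -0.0322  0.2112 -0.3479 -0.0004  0.0008]
```

Request:
arm_command([
  [[0.001,-0.032,0.138,-0.35,0,0.001],[0.001,-0.032,0.138,-0.35,0,0.001],[0.001,-0.032,0.138,-0.35,0,0.001],[0.001,-0.032,0.165,-0.35,0,0.001],[0.001,-0.032,0.19,-0.35,0,0.001],[0.001,-0.032,0.211,-0.35,0,0.001],[0.001,-0.032,0.211,-0.35,0,0.001]],
])

```text
time: 2.52
tool_pos: [0.659, -0.0372, 0.1916]
tcp_rot: [2.787, 0.0, -1.376]
force: [-0.5, 0.2, 0.7]
finger_gap: 0.0854
```

```bash
python3 - <<'E'
from look import *
print(where()); s,im=snap('wrist','w2')
E
```

```text
(array([-0.0561,  0.0015,  0.0465]), array([-0.5,  0.2,  0.7]), 0.0854, 2.525, array([ 0.354,  0.   , -0.001]))
```

View pics/w2.png

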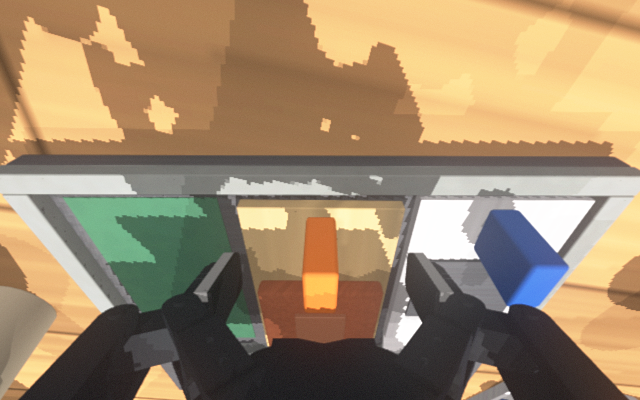

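Request:
arm_command([
  [[0,0,0,0,0,0],[0,0,0,0,0,0],[0,0,0,0,0,0],[0,0,0,0,0,0],[0,0,0,0,0,0],[0,0,0,0,0,0]],
], grip=-1, newtons=50)

```text
time: 3.32
tool_pos: [0.6601, -0.0369, 0.1933]
tcp_rot: [2.79, 0.0, -1.376]
force: [0.6, 2.4, 3.0]
finger_gap: 0.0155
```

```bash
python3 - <<'E'
from look import *
print(where())
E
```

```text
(array([-0.0576,  0.0014,  0.0481]), array([0.6, 2.4, 3. ]), 0.0155, 3.325, array([ 0.352,  0.   , -0.001]))
```

Request:
arm_command([
  [[-0.005,0,0,0,0,0],[-0.015,0,0,0,0,0],[-0.027,0,0,0,0,0],[-0.039,0,0,0,0,0],[-0.051,0,0,0,0,0],[-0.063,0,0,0,0,0],[-0.075,0,0,0,0,0],[-0.085,0,0,0,0,0],[-0.092,0,0,0,0,0],[-0.097,0,0,0,0,0],[-0.097,0,0,0,0,0],[-0.097,0,0,0,0,0]],
])

```text
time: 4.82
tool_pos: [0.6411, 0.0589, 0.1933]
tcp_rot: [2.79, 0.002, -1.377]
force: [-1.0, 1.5, 3.0]
finger_gap: 0.0152
```

```bash
python3 - <<'E'
from look import *
print(where()); s,im=snap('wrist','w3');s,im=snap('scene','s3');crop(im,(265,130,405,260),4.5,'s3c')
E
```

```text
(array([-0.0577, -0.0965,  0.0481]), array([-1. ,  1.5,  3. ]), 0.0152, 4.825, array([ 0.352,  0.002, -0.001]))
```

View pics/s3c.png

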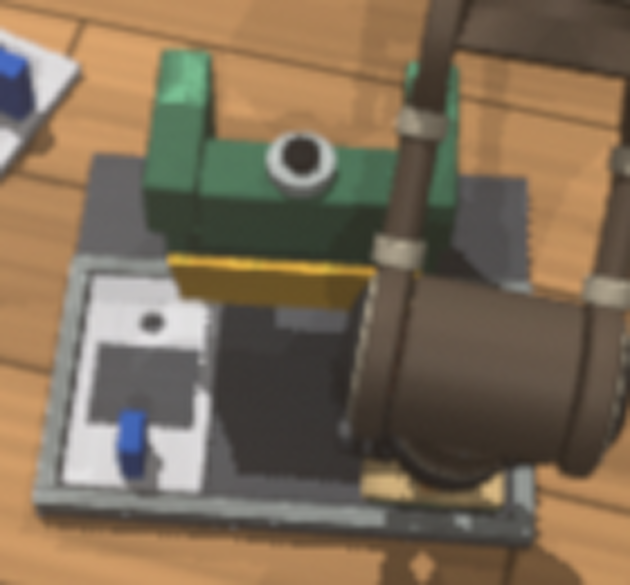

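View pics/w3.png

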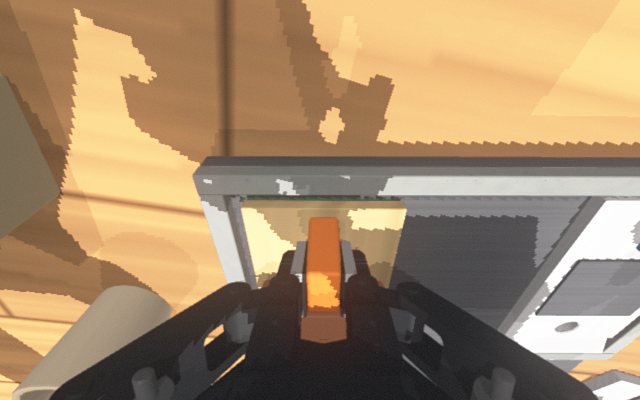

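Request:
arm_command([
  [[0,0,0,0,0,0],[0,0,0,0,0,0],[0,0,0,0,0,0],[0,0,-0.03,0,0,0],[0,0,-0.08,0,0,0],[0,0,-0.1,0,0,0],[0,0,-0.1,0,0,0]],
], grip=0.3)

```text
time: 5.8
tool_pos: [0.6758, 0.0653, 0.2888]
tcp_rot: [2.794, 0.001, -1.377]
force: [0.5, -0.6, -0.2]
finger_gap: 0.0556
```

```bash
python3 - <<'E'
from look import *
print(where()); s,im=snap('wrist','w4')
print(row((-.0636,.098,.14),.7),row((-.0636,.098,.05),.7))
E
```

```text
(array([-0.0935, -0.096 ,  0.1434]), array([ 0.5, -0.6, -0.2]), 0.0556, 5.8, array([ 0.348,  0.001, -0.002]))
[ 0.1939 -0.027   0.02   -0.3482  0.0024 -0.0006] [ 0.1941 -0.058   0.1045 -0.3482  0.0024 -0.0006]
```

View pics/w4.png

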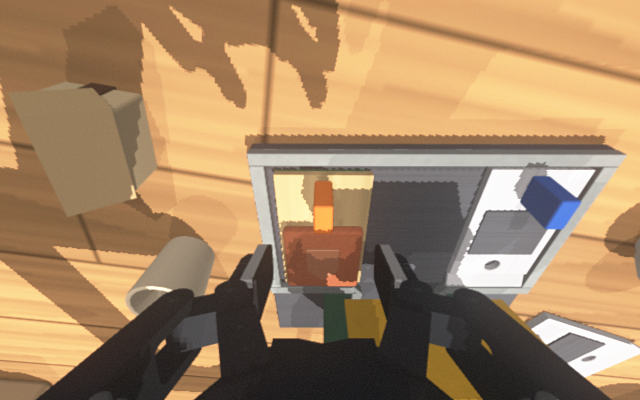

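Request:
arm_command([
  [[0.194,-0.027,0.02,-0.35,0.002,0],[0.194,-0.027,0.02,-0.35,0.002,0],[0.194,-0.027,0.02,-0.35,0.002,0],[0.194,-0.027,0.02,-0.35,0.002,0],[0.194,-0.037,0.048,-0.35,0.002,0],[0.194,-0.047,0.076,-0.35,0.002,0],[0.194,-0.055,0.096,-0.35,0.002,0],[0.194,-0.058,0.1045,-0.35,0.002,0],[0.194,-0.058,0.1045,-0.35,0.002,0]],
])

```text
time: 6.98
tool_pos: [0.7298, -0.1205, 0.1672]
tcp_rot: [2.438, 0.001, -1.375]
force: [0.5, -0.0, 0.4]
finger_gap: 0.055
```

```bash
python3 - <<'E'
from look import *
print(where(),sense()['qpos']); s,im=snap('wrist','w5');s,im=snap('scene','s5')
E
```

```text
(array([-0.063 ,  0.097 ,  0.0492]), array([ 0.5, -0. ,  0.4]), 0.055, 6.975, array([0.704, 0.001, 0.   ])) [-0.1767516   0.9731626   1.15291793 -0.23868411  1.68118865  1.25397416]
```

View pics/w5.png

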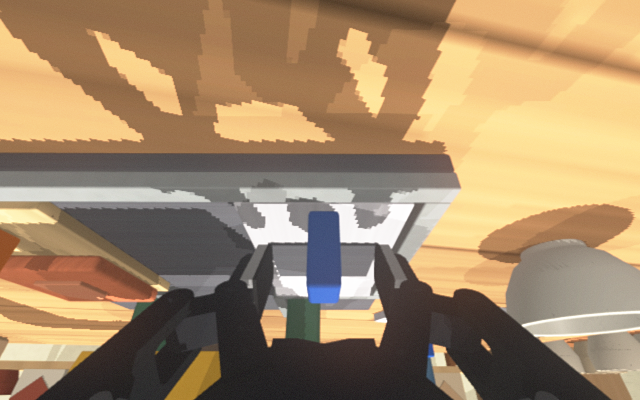

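View pics/s5.png

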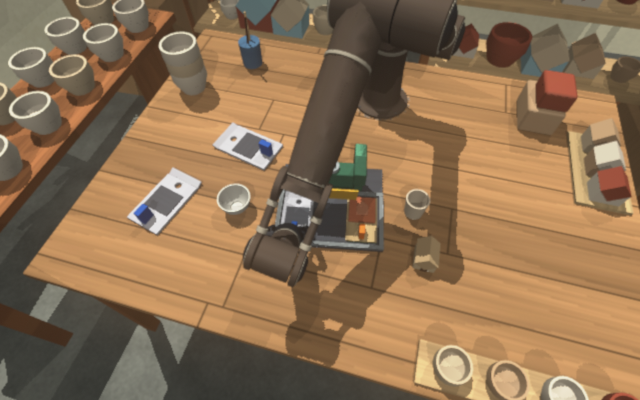

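Request:
arm_command([
  [[0,0,0,0,0,0],[0,0,0,0,0,0],[0,0,0,0,0,0],[0,0,0,0,0,0],[0,0,0,0,0,0]],
], grip=-1, newtons=50)

```text
time: 7.7
tool_pos: [0.7313, -0.1209, 0.1709]
tcp_rot: [2.443, -0.001, -1.376]
force: [2.2, 0.3, 6.1]
finger_gap: 0.0149
```

```bash
python3 - <<'E'
from look import *
print(where())
s,im=load('s5');P=cloud(s,im)
# arm points above head region
for (a,b) in((.36,.42),(.42,.46),(.46,.5),(.5,.54),(.54,.6)):
    q=P[(P[...,0]>a)&(P[...,0]<b)&(np.abs(P[...,1]+.13)<.08)&(P[...,2]>.215)]
    print(a,len(q),q[:,2].min().round(3) if len(q) else '')
    if len(q): 
        print('   top med y/z',np.percentile(q,[5,50,95],axis=0).round(3).tolist())
E
```

```text
(array([-0.0649,  0.0978,  0.0524]), array([2.2, 0.3, 6.1]), 0.0149, 7.7, array([ 0.699, -0.001, -0.001]))
0.36 1 0.603
   top med y/z [[0.42, -0.1, 0.603], [0.42, -0.1, 0.603], [0.42, -0.1, 0.603]]
0.42 576 0.548
   top med y/z [[0.434, -0.094, 0.567], [0.44, -0.075, 0.598], [0.457, -0.053, 0.614]]
0.46 360 0.524
   top med y/z [[0.463, -0.082, 0.546], [0.481, -0.063, 0.571], [0.499, -0.051, 0.59]]
0.5 452 0.499
   top med y/z [[0.503, -0.088, 0.517], [0.521, -0.067, 0.542], [0.538, -0.052, 0.561]]
0.54 849 0.448
   top med y/z [[0.544, -0.096, 0.477], [0.572, -0.071, 0.504], [0.598, -0.052, 0.53]]
```

Request:
arm_command([
  [[-0.003,0,0,0,0,0],[-0.012,0,0,0,0,0],[-0.022,0,0,0,0,0],[-0.032,0,0,0,0,0],[-0.042,0,0,0,0,0],[-0.052,0,0,0,0,0],[-0.062,0,0,0,0,0],[-0.072,0,0,0,0,0],[-0.082,0,0,0,0,0],[-0.091,0,0,0,0,0],[-0.097,0,0,0,0,0],[-0.097,0,0,0,0,0]],
], newtons=80)

```text
time: 9.2
tool_pos: [0.7123, -0.0247, 0.1708]
tcp_rot: [2.442, 0.001, -1.376]
force: [-0.7, -0.6, 5.2]
finger_gap: 0.0149
```

```bash
python3 - <<'E'
from look import *
print(where()); s,im=snap('wrist','w6');s,im=snap('scene','s6');crop(im,(225,130,405,265),4.4,'s6c');s,im=snap('top','t6');crop(im,(240,145,400,275),5,'t6c')
E
```

```text
(array([-0.065 , -0.0005,  0.0525]), array([-0.7, -0.6,  5.2]), 0.0149, 9.2, array([ 0.699,  0.001, -0.   ]))
```

View pics/w6.png

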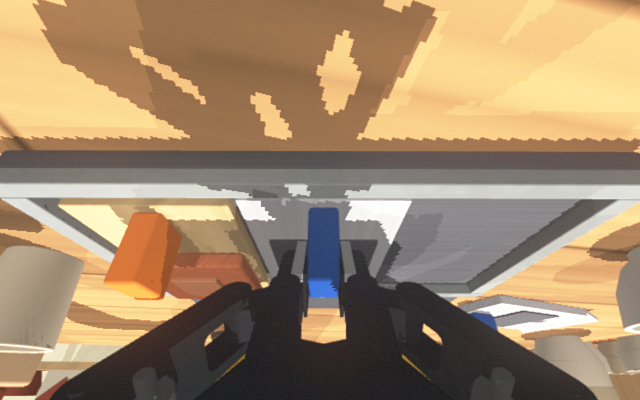

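View pics/s6c.png

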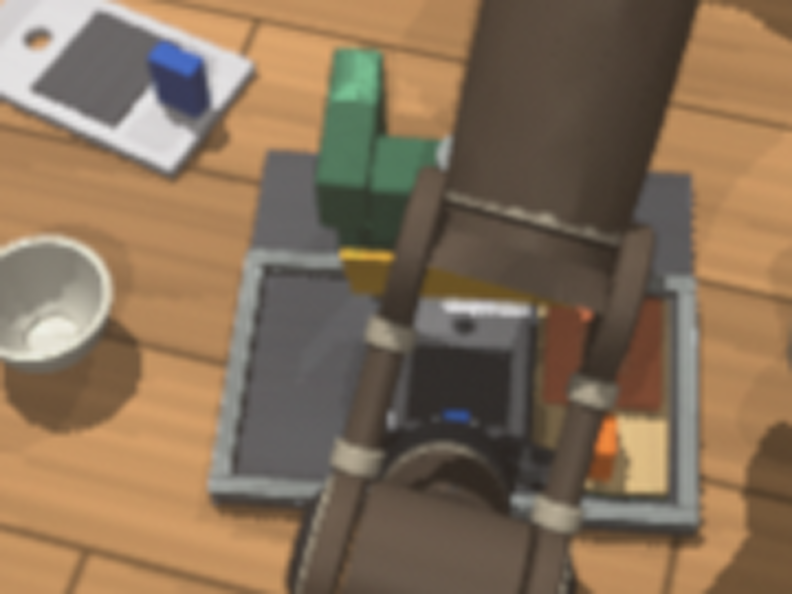

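View pics/t6c.png

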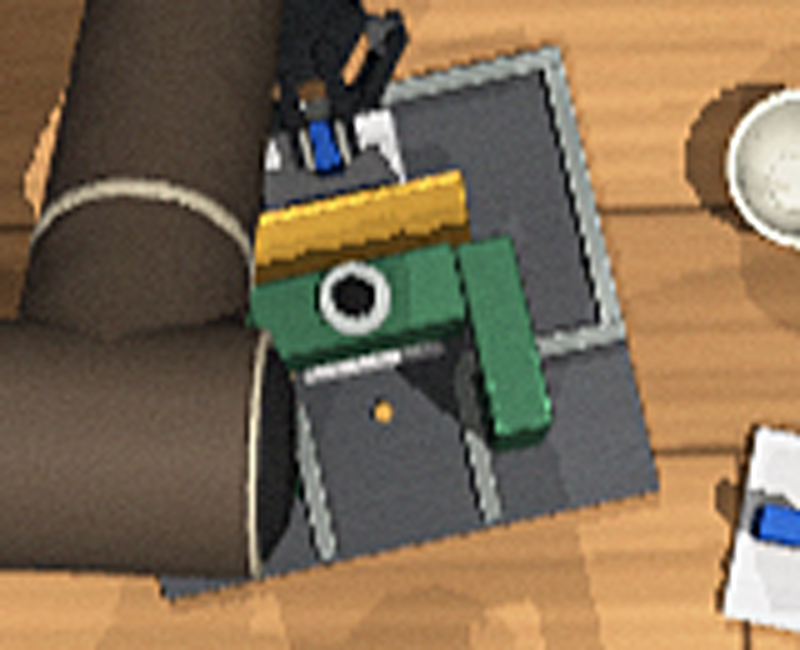

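Request:
arm_command([
  [[0.001,0.002,0.0015,0,0,0],[0.001,0.005,0.004,0,0,0],[0.001,0.008,0.0067,0,0,0],[0.001,0.011,0.0093,0,0,0],[0.001,0.014,0.0118,0,0,0],[0.001,0.0168,0.0142,0,0,0],[0.001,0.0168,0.0142,0,0,0]],
])

```text
time: 10.22
tool_pos: [0.6912, -0.0297, 0.171]
tcp_rot: [2.444, 0.002, -1.378]
force: [4.6, 0.7, 4.6]
finger_gap: 0.0148
```

```bash
python3 - <<'E'
from look import *
print(where()); s,im=snap('wrist','w7');s,im=snap('top','t7');crop(im,(240,145,400,275),5,'t7c')
E
```

```text
(array([-0.0434, -0.0001,  0.0525]), array([4.6, 0.7, 4.6]), 0.0148, 10.225, array([ 0.698,  0.003, -0.002]))
```

View pics/t7c.png

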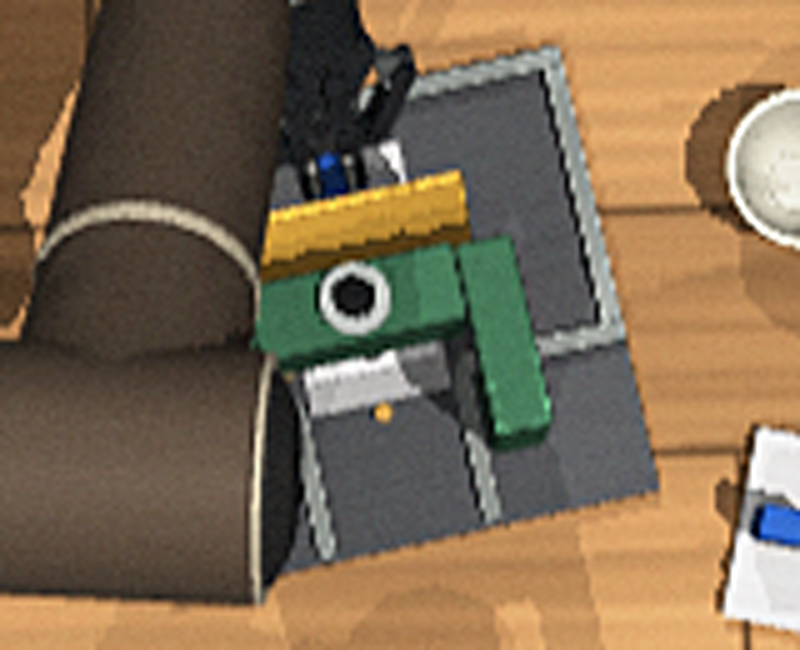

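Request:
arm_command([
  [[0,0,0,0,0,0],[0,0,0,0,0,0],[0,0,0,0,0,0],[0,0,-0.02,0,0,0],[0,0,-0.06,0,0,0],[0,0,-0.07,0,0,0],[0,0,-0.07,0,0,0]],
], grip=0)

```text
time: 11.2
tool_pos: [0.7355, -0.0212, 0.2247]
tcp_rot: [2.444, 0.002, -1.377]
force: [-0.9, 0.0, -0.2]
finger_gap: 0.0424
```

Request:
arm_command([
  [[0,0,0,0,0,0],[0,0,0,0,0,0],[0,0,0,0,0,0],[0,0,0,0,0,0]],
], grip=-1, newtons=40)

```text
time: 11.7
tool_pos: [0.7353, -0.0212, 0.2244]
tcp_rot: [2.444, 0.002, -1.378]
force: [0.0, 0.5, 0.3]
finger_gap: 0.0
```

```bash
python3 - <<'E'
from look import *
print(where()); s,im=snap('wrist','w8');P=cloud(s,im);hsv=cv2.cvtColor(im['frame'],cv2.COLOR_BGR2HSV)
m=cv2.inRange(hsv,(105,150,30),(130,255,255));k,l,st,c=cv2.connectedComponentsWithStats(m)
for i in range(1,k):
    if st[i,4]>40:
        p=P[l==i];t=p[p[:,2]>.057];t=p if len(t)<5 else t;q=np.array([w2p(x) for x in t]);print(c[i],st[i],len(q),q.min(0).round(4),q.max(0).round(4))
print(row((-.075,0.001,.06),.7,.173),row((-.075,0.001,.036),.7,.173))
E
```

```text
(array([-0.0883,  0.0002,  0.1058]), array([0. , 0.5, 0.3]), 0.0, 11.7, array([ 0.698,  0.003, -0.002]))
[323.72395833 226.50520833] [313 221  22  12 192] 192 [-0.057  -0.006   0.0572] [-0.0453  0.009   0.0606]
[471.61904762 316.50793651] [462 315  21   4  63] 63 [-0.2255  0.0019  0.0618] [0.2365 0.2442 0.1531]
[ 0.0004 -0.0197  0.0256 -0.0024  0.0031 -0.0005] [ 0.0004 -0.0351  0.044  -0.0024  0.0031 -0.0005]
```

View pics/w8.png

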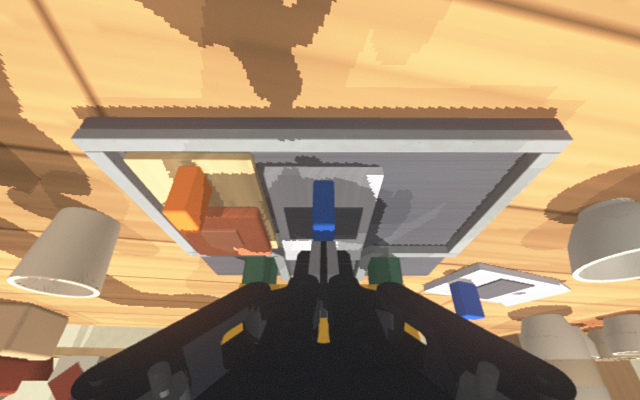

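Request:
arm_command([
  [[0.001,-0.01,0.013,0,0.003,0],[0.001,-0.02,0.0256,0,0.003,0],[0.001,-0.028,0.035,0,0.003,0],[0.001,-0.0345,0.0435,0,0.003,0],[0.001,-0.0345,0.0435,0,0.003,0]],
])

```text
time: 12.38
tool_pos: [0.7334, -0.0223, 0.1672]
tcp_rot: [2.441, 0.0, -1.376]
force: [-0.7, -0.0, 0.4]
finger_gap: 0.0002
```

```bash
python3 - <<'E'
from look import *
print(where(.173)); s,im=snap('wrist','w9');s,im=snap('scene','s9');crop(im,(245,130,405,265),4.4,'s9c')
E
```

```text
(array([-0.0742,  0.0013,  0.0349]), array([-0.7, -0. ,  0.4]), 0.0002, 12.375, array([ 0.7  ,  0.001, -0.   ]))
```

View pics/w9.png

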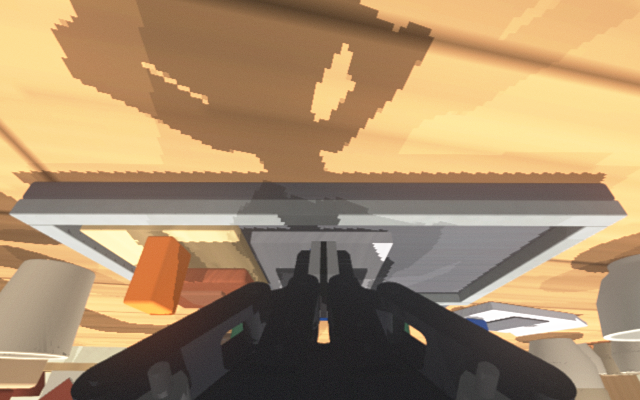

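Request:
arm_command([
  [[0,0.003,0.0026,0,0,0],[0,0.006,0.0052,0,0,0],[0,0.0085,0.0072,0,0,0],[0,0.0107,0.009,0,0,0],[0,0.013,0.0109,0,0,0],[0,0.0153,0.0129,0,0,0],[0,0.0153,0.0129,0,0,0]],
])

```text
time: 13.35
tool_pos: [0.7148, -0.0263, 0.1695]
tcp_rot: [2.445, -0.001, -1.376]
force: [4.0, 0.1, 1.3]
finger_gap: 0.0003
```

```bash
python3 - <<'E'
from look import *
print(where(.173)); s,im=snap('top','t10');crop(im,(240,145,400,275),5,'t10c')
E
```

```text
(array([-0.0558,  0.0017,  0.0367]), array([4. , 0.1, 1.3]), 0.0003, 13.35, array([ 0.696, -0.   , -0.001]))
```

View pics/t10c.png

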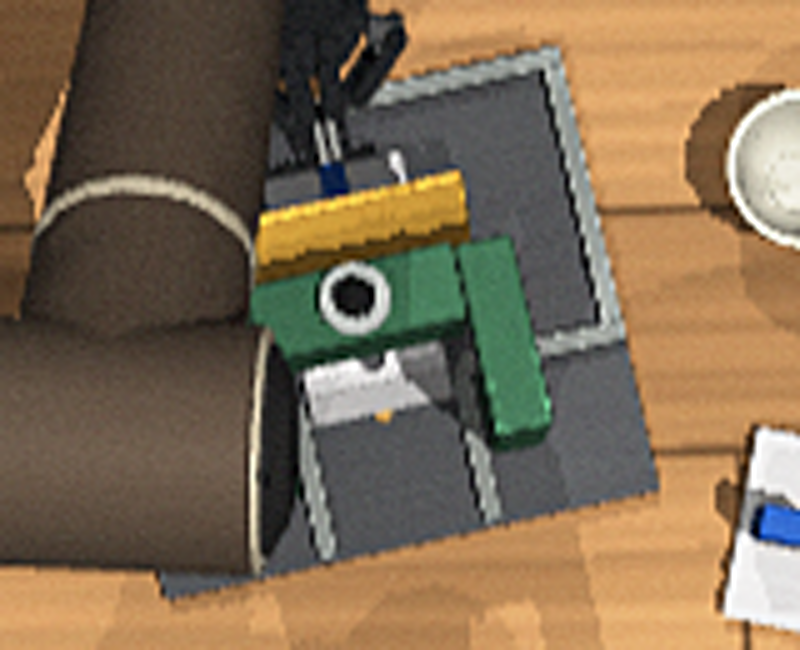

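Request:
arm_command([
  [[0,0.0015,0.002,0,0,0],[0,0.0035,0.004,0,0,0],[0,0.0055,0.006,0,0,0],[0,0.0075,0.0078,0,0,0],[0,0.0095,0.0095,0,0,0],[0,0.0115,0.0112,0,0,0],[0,0.0135,0.0129,0,0,0]],
])

```text
time: 14.28
tool_pos: [0.6989, -0.0296, 0.1705]
tcp_rot: [2.453, -0.002, -1.375]
force: [3.4, 0.6, 1.5]
finger_gap: -0.0001
```

```bash
python3 - <<'E'
from look import *
print(where(.173)); s,im=snap('top','t11');crop(im,(240,145,400,275),5,'t11c')
E
```

```text
(array([-0.0405,  0.0022,  0.0369]), array([3.4, 0.6, 1.5]), -0.0001, 14.275, array([ 0.688, -0.002, -0.   ]))
```

View pics/t11c.png

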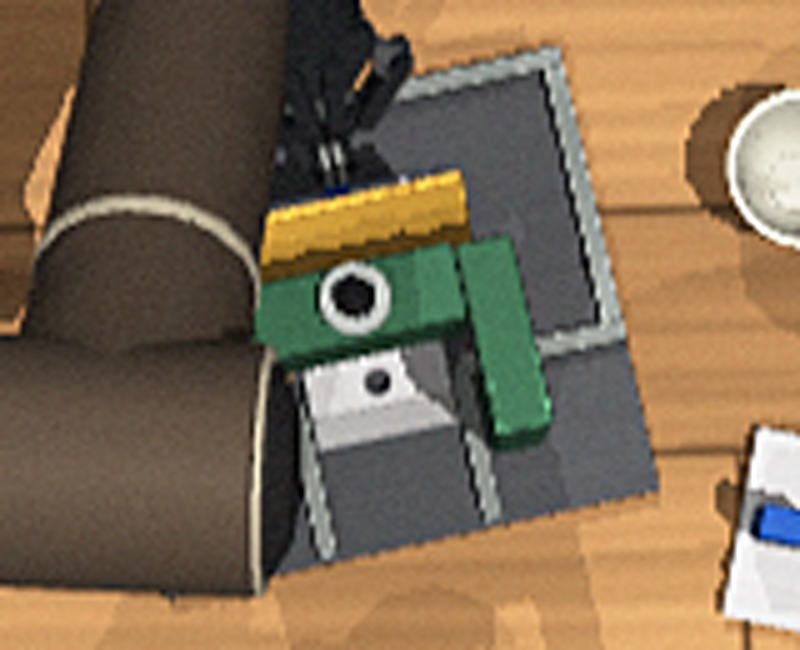

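Request:
arm_command([
  [[0,0.0015,0.0015,0,0,0],[0,0.003,0.003,0,0,0],[0,0.0045,0.0045,0,0,0],[-0.0005,0.006,0.006,0,0,0],[-0.0005,0.0075,0.0075,0,0,0],[-0.0005,0.009,0.009,0,0,0]],
])

```text
time: 15.08
tool_pos: [0.685, -0.0319, 0.1691]
tcp_rot: [2.448, -0.002, -1.375]
force: [1.6, 0.8, 0.8]
finger_gap: 0.0
```

```bash
python3 - <<'E'
from look import *
print(where(.173)); s,im=snap('top','t12');crop(im,(285,195,350,245),10,'t12c')
E
```

```text
(array([-0.0257,  0.0017,  0.0361]), array([1.6, 0.8, 0.8]), 0.0, 15.075, array([ 0.694, -0.002, -0.001]))
```

View pics/t12c.png

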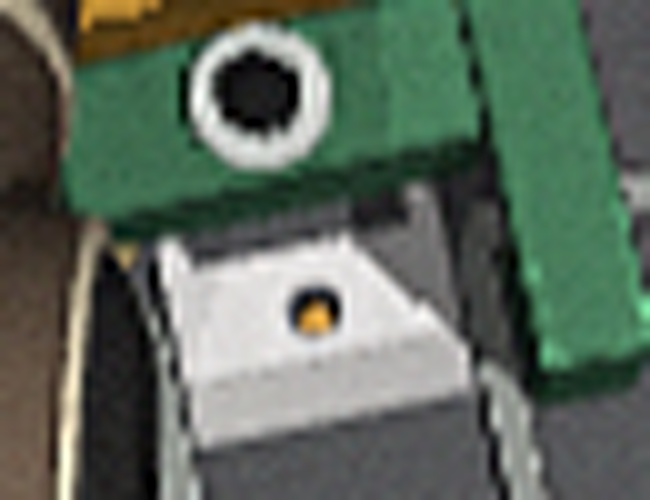

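```bash
python3 - <<'E'
from look import *
s,im=load('t12');P=cloud(s,im)
def pt(n,x,y,w=2):
    u,v=int(285+x/10),int(195+y/10);q=P[v-w:v+w+1,u-w:u+w+1].reshape(-1,3);print(n,[w2p(i).round(4).tolist() for i in [np.median(q,0)]],q[:,2].std().round(4))
pt('L',220,300);pt('R',375,310);pt('F',330,365,0);pt('bed',350,450);pt('mid rear',270,270,1)
q=[];
for u in range(300,330):
  for v in range(215,245):
    f=im['frame'][v,u].astype(int)
    if f.min()>150: q.append(w2p(P[v,u]))
q=np.array(q);
for a in np.arange(.07,.15,.008):
    t=q[(q[:,0]>=a)&(q[:,0]<a+.008)]
    if len(t):print(a.round(3),len(t),np.median(t[:,2]).round(4))
u,v=285+316/10-.45,195+320/10-.45
print('pin',w2p(ray(s,im,(u,v),.019)),'hole',w2p(ray(s,im,(285+31.6-.45,195+31.2-.45),.02)))
E
```

```text
L [[0.0945, -0.0261, 0.0247]] 0.0031
R [[0.1083, 0.019, 0.0251]] 0.0045
F [[0.1198, 0.0033, 0.0133]] 0.0
bed [[0.149, 0.0032, 0.0122]] 0.321
mid rear [[0.0888, -0.0089, 0.0251]] 0.0027
0.07 4 0.0272
0.078 34 0.0239
0.086 51 0.0248
0.094 50 0.0248
0.102 48 0.0253
0.11 69 0.0238
0.118 69 0.0223
0.126 64 0.0264
0.134 28 0.0279
0.142 4 0.0208
pin [0.10521869 0.00068586 0.019     ] hole [0.10284235 0.0012469  0.02      ]
```

Request:
arm_command([
  [[0,0.001,0.001,0,0,0],[0,0.002,0.0018,0,0,0],[0,0.003,0.0026,0,0,0]],
])

```text
time: 15.5
tool_pos: [0.6802, -0.0327, 0.1681]
tcp_rot: [2.446, -0.001, -1.375]
force: [3.4, 0.8, 1.6]
finger_gap: 0.0
```

```bash
python3 - <<'E'
from look import *
print(where(.173)); s,im=snap('top','t13');crop(im,(285,195,350,245),10,'t13c')
P=cloud(s,im);q=[]
for u in range(300,330):
  for v in range(215,245):
    f=im['frame'][v,u].astype(int)
    if f.min()>150: q.append(w2p(P[v,u]))
q=np.array(q);
for a in np.arange(.07,.15,.008):
    t=q[(q[:,0]>=a)&(q[:,0]<a+.008)]
    if len(t):print(a.round(3),len(t),np.median(t[:,2]).round(4))
E
```

```text
(array([-0.0205,  0.0014,  0.0353]), array([3.4, 0.8, 1.6]), 0.0, 15.5, array([ 0.696, -0.001, -0.001]))
0.07 6 0.0209
0.078 9 0.0221
0.086 53 0.0199
0.094 53 0.0201
0.102 48 0.0181
0.11 59 0.0188
0.118 70 0.0176
0.126 67 0.0188
0.134 63 0.022
0.142 4 0.0216
```

View pics/t13c.png

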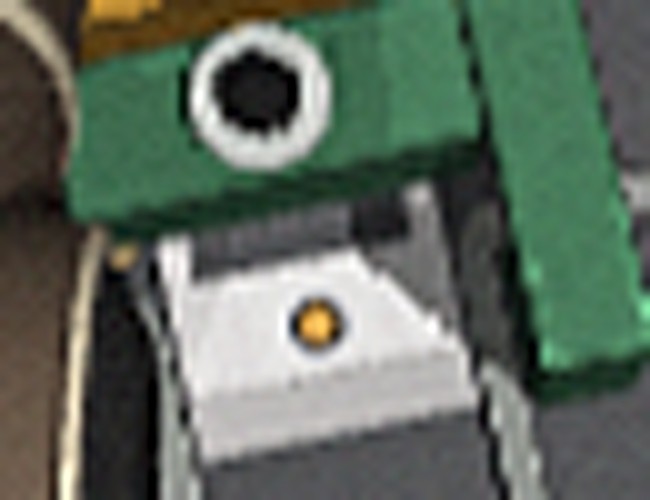

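Request:
arm_command([
  [[0,-0.004,-0.0035,0,0,0],[0,-0.01,-0.009,0,0,0],[0,-0.016,-0.014,0,0,0],[0,-0.016,-0.05,0,0,0],[0,-0.016,-0.09,0,0,0],[0,-0.016,-0.13,0,0,0],[0,-0.016,-0.15,0,0,0],[0,-0.016,-0.15,0,0,0]],
])

```text
time: 16.55
tool_pos: [0.7876, -0.0112, 0.2746]
tcp_rot: [2.449, -0.002, -1.375]
force: [-0.1, -0.0, 0.0]
finger_gap: 0.0001
```

```bash
python3 - <<'E'
from look import *
print(where(.173)); s,im=snap('wrist','w14');s,im=snap('top','t14');crop(im,(240,145,400,275),5,'t14c')
P=cloud(s,im);q=[]
for u in range(300,330):
  for v in range(215,245):
    f=im['frame'][v,u].astype(int)
    if f.min()>150: q.append(w2p(P[v,u]))
q=np.array(q);
for a in np.arange(.078,.142,.016):
    t=q[(q[:,0]>=a)&(q[:,0]<a+.016)]
    if len(t):print(a.round(3),len(t),np.median(t[:,2]).round(4))
s,im=load('w14');P=cloud(s,im);hsv=cv2.cvtColor(im['frame'],cv2.COLOR_BGR2HSV)
for n,lo,hi in(('blue',(105,150,30),(130,255,255)),('orange',(5,170,100),(16,255,255))):
    m=cv2.inRange(hsv,lo,hi);k,l,st,c=cv2.connectedComponentsWithStats(m)
    for i in range(1,k):
        if st[i,4]>40:
            p=P[l==i];q=np.array([w2p(x) for x in p]);q=q[q[:,2]>.057]
            if len(q):print(n,c[i],len(q),q.min(0).round(4),q.max(0).round(4),np.median(q,0).round(4))
E
```

```text
(array([-0.1305,  0.0014,  0.1415]), array([-0.1, -0. ,  0. ]), 0.0001, 16.55, array([ 0.693, -0.002, -0.001]))
0.078 60 0.0191
0.094 100 0.0194
0.11 129 0.0186
0.126 128 0.02
blue [447.92727273 294.2       ] 55 [-0.2791  0.0025  0.0622] [0.2395 0.2446 0.2036] [0.2261 0.2243 0.0634]
orange [222.64654226 186.91328211] 180 [-0.2791 -0.1025  0.057 ] [-0.0445  0.0025  0.2036] [-0.0645 -0.0915  0.0594]
```

View pics/t14c.png

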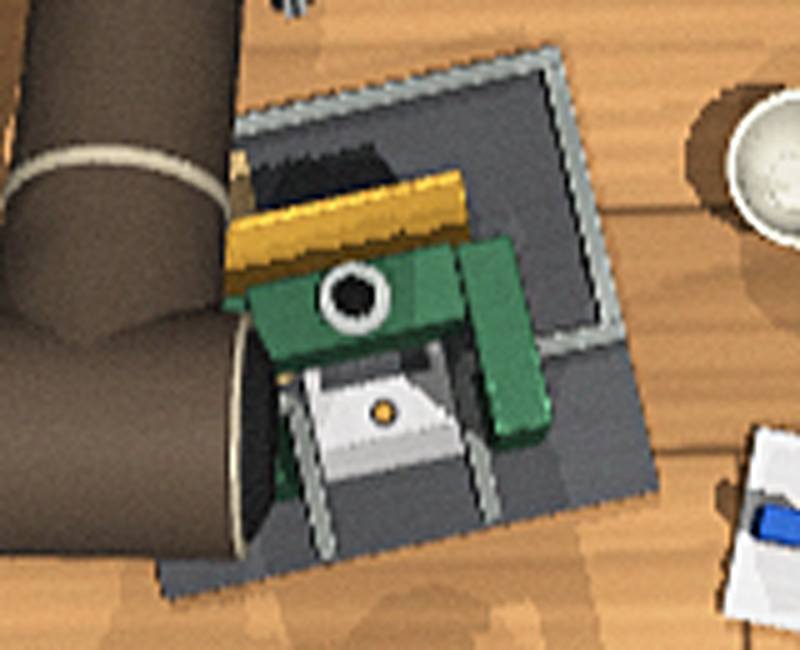

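View pics/w14.png

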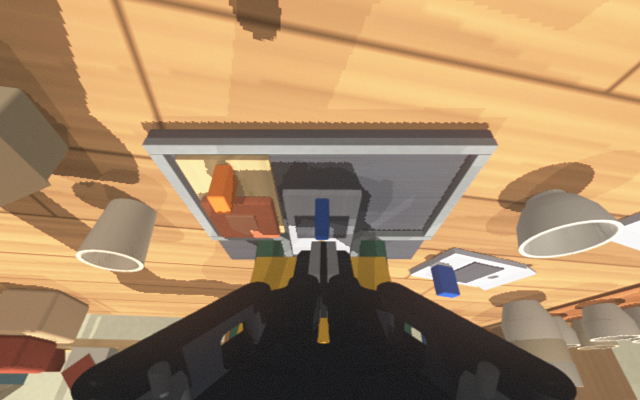

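```bash
python3 -c "
from plant import sense,close_job
s=sense();print(s['time'],s['force'],abs(s['joint_velocities']).max());print(close_job())"
```

```text
16.65 [-0.85825796 -0.0608738  -0.8642617 ] 0.03107985703338375
the job is handed in; nothing more can be done
None
```

I slid the pallet onto the green parking place, slid the die plate into the middle place, then let it go and pushed it forward from behind its block until it dropped over the pin. I handed the job in at 16.65 s, with no verdict given.

**Die plate:** The top view shows the pin centred in the hole. From fingertip contact during the push, the plate is at about press x = 0.06 m. Its top in the top camera's depth fell from about 24–25 mm to 19–20 mm above the table, against 20 mm if flat. That depth has about 3 mm of noise, so the tight flatness limit is not confirmed beyond it.

**Pallet:** It is at about press y = -0.097 m, within a few mm of the park centre by tool pose. A rough colour reading of its grip block gave -0.0915 m. Both are well inside the 30 mm limit.

**Forces and bystanders:** The largest force in the readings after each move was about 6 N, while gripping. Push readings were 4 N or less, and any peak within a move was not seen. The bowl, cup and house look untouched in the images; I did not measure their positions. At hand-in the gripper was clear of everything, shut and empty, about 0.12 m above the bed at its tips.

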